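# Level the lab balance on its foot screws

## Robot

A 7-joint arm with a two-finger parallel gripper is mounted at the origin on the work surface. World frame = base frame: x ahead of the robot, y to its left, z up, the work surface at z = 0. Lengths are in mm, angles in degrees, forces in N, time in s.
With the tool pointing down it reaches from about 400 to 925 mm from the base axis. Payload 4.1 kg.
Tool frame: the origin (TCP) lies at the very end of the fingers, on their centre line; the grasp point (between the pads) lies 19 mm behind it; z points along the fingers, y is the line along which they close (so a half turn about z gives the same grasp; the last joint's range is limited). The gripper opens to 85 mm and grips with 20 to 120 N. Pads are 22 mm wide; open, the fingers measure 114 mm over their backs; the gripper's body (76 mm by 85 mm) begins 54 mm behind the grasp point. The pads swing forward as they close: fully open they stand 13 mm farther back than shut.
Start: joints at [-71.677, 22.827, 2.584, 88.041, -1.071, 69.15, -2.905], TCP at [264.315, 593.869, 231.347] pointing down, gripper open.
Joint ranges: [-161.44, 161.44], [-28.35, 127.94], [-78.24, 83.42], [0, 140.83], [-78.03, 258.03], [13.02, 114.36], [-168.23, 168.23]. Speed limits (degrees/s): [147.25, 147.25, 180, 180, 180, 180, 180].

## Interface

Orientations are given as a 3x3 rotation matrix whose columns are the frame's x, y, z axes.
In Python, from station import manip gives the robot as it stands. The module is installed in compiled form; this text tells all that it offers.
- The arm moves only by the shell command python3 -m inch 'ROWS'. ROWS is JSON, a list of rows, each a list of 3 entries, a list of its own where there are three numbers: the closure in counts, from 0 (fully open) to 255 (shut), then the shift along the tool's x, y, z in cm, then the turn about the tool's z in rad. In form: [[jaw, [tx, ty, tz], spin], ...]. A call has 1 to 20 rows; each row shifts and turns the commanded pose from where the row before left it, along the tool's axes as they then stand; what a row does not reach is not made up. A row lasts 1/8 s, in which the tool goes at most 62.5 mm and 10.7 degrees, less where a joint would pass 70% of its speed; a pose out of reach is approached as far as the arm can. A call is refused whole if a number of a shift passes 6.25 or a number of a turn 0.188, either way. A call with a gripper value outside its range is refused whole. The fingers move at their own pace and stop on an object; the grip force is fixed at half the most. Time passes only in rows, so rows that do not move let the fingers close. It gives the time, the measured TCP pose, the force, the opening and the grip force at its end, in the units of the state.
- manip.sense(): the state, without advancing time (a new reading comes with each control period).
- manip.read_camera(name): name is "scene" or "top" or "wrist"; returns a dict with "img" (420x560x3 uint8, red, green, blue), "range_z" (420x560 float32, mm along the optical axis (not along the pixel's ray), 0 where there is no reading), "fx", "fy", "cx", "cy" (pixels), "rvec" (rotation vector, rad) and "tvec" (3), from world to camera coordinates, as OpenCV has them; the wrist camera has in their place "mount" (4x4, takes a point from camera to tool coordinates, whose origin is the TCP and whose axes are the flange's). Camera axes: x right, y down, z forward; pixel columns grow to the right and rows downward; lengths in mm; the calibration is good to about 2 mm. A picture is of the moment at which its call begins: read the wrist's pose just before it.
- manip.close_job(): hands the job in; it is judged then, once.
The state is a dict: "time": time; "joint_positions": joint angles; "qd": joint speeds; "tau": joint torques, N m; "eef_pos": TCP position; "orientation": TCP orientation; "force": force on the tool from outside, world axes, zero at the start; "torque": the same for the moment, N m; "width": finger opening in mm; "grip_force": force on a finger pad.
Only numpy, scipy, OpenCV 4.12 (cv2) and the standard library are available. Lean on these libraries where they do the work, as an engineer would, in place of code of your own. Each camera call takes 0.05 s, during which the arm holds its last target. There are 200 camera calls.

## Task

The balance on the stone slab stands out of level. Turn the two front foot screws by their loose tommy bars, pushing each bar round as needed, until the bubble rests inside the small black ring in the middle of the round vial. Do not touch the weighing pan, and leave the bottles and other things around the balance where they stand.

Things in the scene. Friction and masses are not known exactly. Their poses are not given: they have to be found in the camera images.
- bubble (a point): bubble of the bull's-eye vial, a pale disc 12 across in the vial's grey face; the point is its centre, 79 above the bench. It goes to the plate's high side (settling within 0.5 s), by 7.2 per 0.01 rad of lean. Cannot be touched.
- vial_centre (a point): centre of the vial's face and of the thin black ring, 18 across inside, that the bubble must sit in. The vial is a white cup 66 across, its top 79 above the bench, on the plate midway between the two foot screws, 10 nearer the robot than the line joining them.
- plate: aluminium levelling plate, 250 (x) by 280 (y) by 12, top 67 above the bench. Origin at its fixed rear foot, 30 above the bench; the foot screws stand at (-170, +100) left and (-170, -100) right. x points away from the robot (within 0.35 rad), y left, z up. On its far half a grey balance housing 125 by 190, top 97 above the bench. Leans up to about 0.03 rad at the start, front low.
- slab: fixed stone slab 310 by 330 by 30 under the plate; origin under its centre, axes as the plate's in plan. The plate cannot slide on it.
- left_bar: left tommy bar: horizontal steel bar 9 thick, 116 long over its ball ends (16 across), hub 24 across, on top of the left foot screw. Origin on the vertical screw axis at mid-height, 105 above the bench; y along the bar (at the start within 0.6 rad of the plate's y), z up. Loose: swings freely through about 0.5 rad in all (starting anywhere in it), then takes the stiff screw along.
- right_bar: right tommy bar: horizontal steel bar 9 thick, 116 long over its ball ends (16 across), hub 24 across, on top of the right foot screw. Origin on the vertical screw axis at mid-height, 105 above the bench; y along the bar (at the start within 0.6 rad of the plate's y), z up. Loose: swings freely through about 0.5 rad in all (starting anywhere in it), then takes the stiff screw along.
- left_foot (a point): left foot screw, vertical, in a brass boss on the plate; the point lies on its axis, 56 above the bench. Stiff: 0.15 Nm (about 4 N at 38 from the axis); stays where left. Clockwise from above raises the plate's left front corner: 1 rad moves the bubble by about (-4.1, +6.9) in the plate's x, y. Up to about 2.4 rad may be needed, mostly clockwise; its stops lie at least 0.5 rad beyond any start or level setting.
- right_foot (a point): right foot screw, vertical, in a brass boss on the plate; the point lies on its axis, 56 above the bench. Stiff: 0.15 Nm (about 4 N at 38 from the axis); stays where left. Clockwise from above raises the plate's right front corner: 1 rad moves the bubble by about (-4.1, -6.9) in the plate's x, y. Up to about 2.4 rad may be needed, mostly clockwise; its stops lie at least 0.5 rad beyond any start or level setting.
- pan: round steel weighing pan 96 across on the balance housing, its top 107 above the bench; origin under its centre, 97 above the bench. Not to be touched.
- round_bottle: bystander: amber round sample bottle with black cap, diameter 62, height 150, origin at the centre of its foot
- white_bottle: bystander: white plastic bottle, diameter 72, height 160, origin at the centre of its foot
- jar: bystander: small capped jar, diameter 52, height 60, origin at the centre of its foot
- beaker: bystander: empty glass beaker, diameter 64, height 80, origin at the centre of its foot
- weight: bystander: brass 100 g check weight, diameter 26, height 42, origin at the centre of its foot
- spoon: bystander: sample spoon with a wooden handle, 160 long, lying flat (origin on the table under its middle)
- tall_bottle: bystander: clear bottle with blue cap, diameter 66, height 170, origin at the centre of its foot

How it is judged (in metres and radians):
At the end, for the whole second after the job is handed in: The bubble is at rest wholly inside the ring: its centre within 3 mm of the vial's centre; bystanders in place and the pan untouched (horizontal distance between bubble and vial_centre below 0.003 m).
It fails at once if the weighing pan is touched (over 1 N) (contact force between anything else and pan above 1 N).
It fails at once if a bystander is pushed aside or knocked over (moved over 20 mm) (distance of any of round_bottle, white_bottle, jar, beaker, weight, spoon, tall_bottle from where it was at the start of the episode above 0.02 m).
It also fails if it takes over 58 s, if anything falls off the work surface, if the arm or the gripper's body presses on something with over 40 N, if the wrist force passes 120 N, or if a joint passes its speed limit or range.

## Working session

There is one attempt and no reset: what is moved stays moved. The work goes in short steps, Python scripts to look and compute and a shell command to move; the robot and the scene stay as the last step left them, time stands still between calls to the robot, and variables do not carry over. Pictures are saved under pics/ and viewed, at most 10 in all, crops included, and the job is handed in when it is done.

```bash
mkdir -p pics
cat > h.py <<'E'
import numpy as np, cv2
from station import manip
def cam(n):
    s=manip.sense(); c=manip.read_camera(n); c['s']=s; return c
def save(c,f,box=None,scale=1):
    im=c['img'][:,:,::-1]
    if box: im=im[box[1]:box[3],box[0]:box[2]]
    im=cv2.resize(im,None,fx=scale,fy=scale,interpolation=cv2.INTER_CUBIC); cv2.imwrite('pics/'+f,im)
def ext(c):
    if 'rvec' in c:
        R=cv2.Rodrigues(np.array(c['rvec'],float))[0]; return R.T, -R.T@np.array(c['tvec'],float).ravel()
    M=np.array(c['mount']);Rt=np.array(c['s']['orientation']).reshape(3,3)
    return Rt@M[:3,:3], Rt@M[:3,3]+np.array(c['s']['eef_pos'])
def ray(c,u,v,z):
    R,o=ext(c); d=R@np.array([(u-c['cx'])/c['fx'],(v-c['cy'])/c['fy'],1]); return o+d*(z-o[2])/d[2]
def cloud(c):
    R,o=ext(c);z=c['range_z'];v,u=np.mgrid[:420,:560]
    P=np.stack([(u-c['cx'])/c['fx']*z,(v-c['cy'])/c['fy']*z,z],-1); W=P@R.T+o; W[z==0]=np.nan; return W
E
python3 - <<'E'
from h import *
s=manip.sense();print(s['time'],s['eef_pos'],np.array(s['orientation']).round(3).tolist(),s['width'])
for n in('top','scene'):
    c=cam(n);save(c,n+'0.png',scale=1.4);print(n,c['fx'],ext(c)[1])
E
```

```text
0.0 [264.04669612 593.27225062 230.27100687] [[-0.914, 0.407, -0.001], [0.407, 0.914, -0.002], [-0.0, -0.002, -1.0]] 85.57013546944889
top 382.1726787886531 [423.14466897  43.4024589  918.85073369]
scene 395.34084058645493 [1050.22072885  466.07943744  668.54249162]
```

View pics/top0.png

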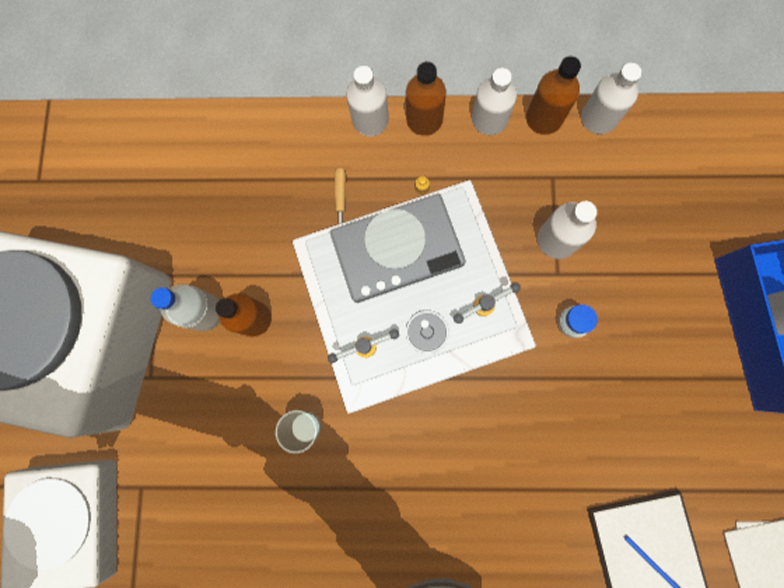

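View pics/scene0.png

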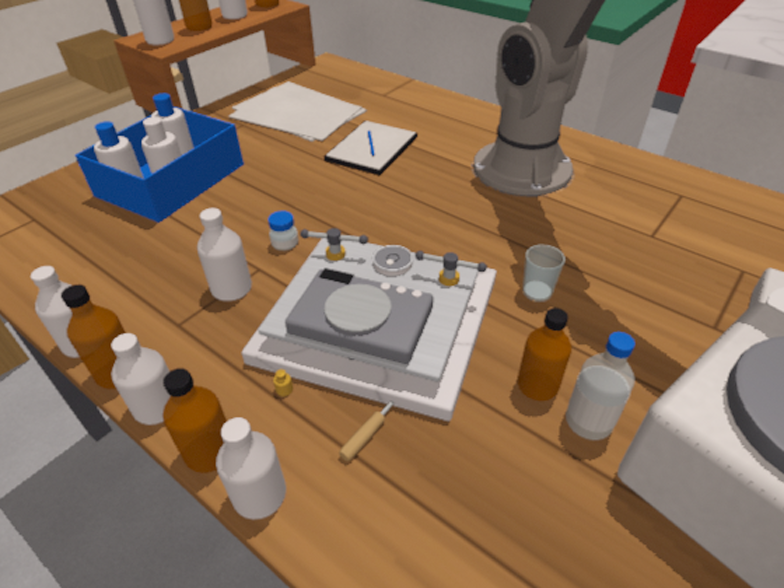

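The top view shows the left hub at about (363,347) and the right hub at (487,303). The vial is at (427,331), with the bubble slightly up-left of its centre (scaled ×1.4). Next I'll get coordinates.

```bash
cat >> h.py <<'E'
def bars(c,LH,RH,rad=70):
    "bar pixels: cloud points z 97..116 near each hub"
    W=cloud(c); out=[]
    for H in(LH,RH):
        m=(np.abs(W[...,2]-106)<9)&(np.hypot(W[...,0]-H[0],W[...,1]-H[1])<rad)
        P=W[m][:,:2]; mu=P.mean(0); w,V=np.linalg.eigh(np.cov((P-mu).T)); d=V[:,1]; d=d*np.sign(d[1])
        t=(P-mu)@d; out.append((len(P),mu.round(1),np.degrees(np.arctan2(-d[0],d[1])).round(1),t.min().round(),t.max().round()))
    return out
E
python3 - <<'E'
from h import *
c=cam('top')
pts=dict(LH=(363,345,117),RH=(487,301,117),LHl=(333,358,105),LHr=(394,334,105),RHl=(458,318,105),RHr=(516,287,105),vial=(427,331,79),jar=(581,318,60),wb=(585,212,160),rb=(228,308,150),beak=(297,432,0),pan=(395,238,107),tall=(161,298,170))
for k,(u,v,z) in pts.items(): print(k,ray(c,u/1.4,v/1.4,z)[:2].round(1))
L=ray(c,363/1.4,345/1.4,117);R=ray(c,487/1.4,301/1.4,117)
print(bars(c,L,R)); save(c,'crop0.png',(225,185,385,275),4.9)
E
```

```text
LH [475.6 116.2]
RH [541.7 -70.4]
LHl [456.9 162.4]
LHr [493.1  70.3]
RHl [517.4 -27.3]
RHr [ 565.1 -117.1]
vial [500.   19.4]
jar [ 522.3 -227.7]
wb [ 666.9 -211.2]
rb [527.3 311.2]
beak [338.9 235.1]
pan [643.2  69.1]
tall [539.1 401.7]
[(312, array([476.3, 117.7]), np.float64(21.1), np.float64(-57.0), np.float64(58.0)), (308, array([542.2, -70.9]), np.float64(28.6), np.float64(-58.0), np.float64(57.0))]
```

View pics/crop0.png

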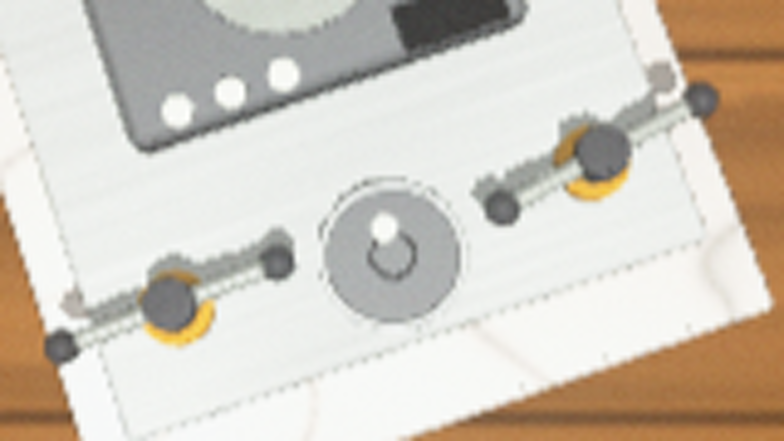

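The ring centre is at crop (392,254) and the bubble at (384,227). That puts the bubble about 12.6 mm toward plate +x and −0.6 mm in y, so each screw needs about 1.5 rad clockwise. I'll grip each bar at its hub and spin the wrist. First I move above the left hub.

```bash
python3 -m inch '[[0,[-2.03,-4.57,0],0],[0,[-2.03,-4.57,0],0],[0,[-2.03,-4.57,0],0],[0,[-2.03,-4.57,0],0],[0,[-2.03,-4.57,0],0],[0,[-2.03,-4.57,0],0],[0,[-2.03,-4.57,0],0],[0,[-4.9,-0.58,0],0],[0,[-4.9,-0.58,0],0],[0,[-4.9,-0.58,0],0],[0,[-4.9,-0.58,0],0],[0,[-4.9,-0.58,0],0],[0,[0,0,0],0.157],[0,[0,0,0],0.157],[0,[0,0,0],0.157],[0,[0,0,0],0.157],[0,[0,0,0],0.157],[0,[0,0,0],0]]'
python3 - <<'E'
from h import *
c=cam('wrist');s=c['s'];R=np.array(s['orientation']);print(s['joint_positions'],R.round(3).tolist())
save(c,'w1.png',scale=1.3)
for k in('LH',): pass
H=np.array([476,117,105]);print('shift tool mm',R.T@(H-np.array(s['eef_pos'])))
E
```

```text
time: 2.4
eef_pos: [475.9, 117.7, 231.1]
orientation: [[-0.361, 0.933, -0.0], [0.933, 0.361, -0.0], [0.0, -0.0, -1.0]]
force: [-0.1, -0.0, -0.3]
width: 85.3
grip_force: 0.0
[-49.34313486   7.16461762  33.39508589 109.9769921   -4.37704661
  64.11724076   6.9039499 ] [[-0.361, 0.933, -0.0], [0.933, 0.361, -0.0], [0.0, -0.0, -1.0]]
shift tool mm [-6.94146402e-01 -1.02766197e-01  1.26120355e+02]
```

View pics/w1.png

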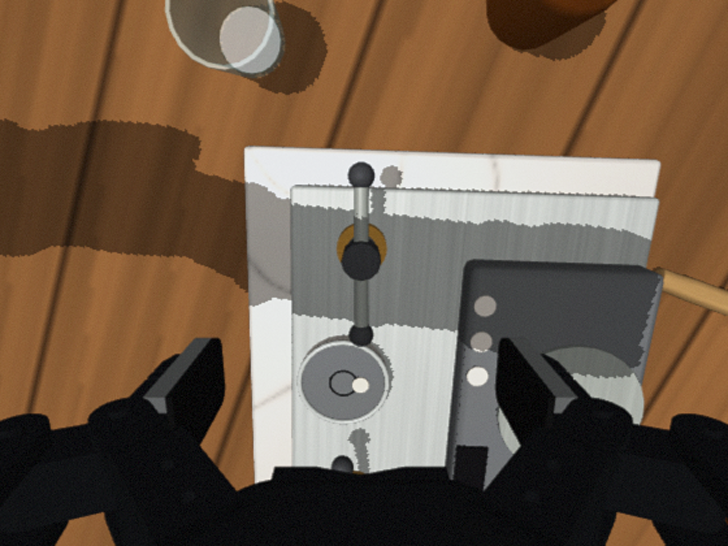

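The wrist view shows the left hub at (361,258) with the bar lined up with tool x, and the ring (344,382) and bubble (360,385) in clear view. I'll refine the hub position using rays.

```bash
cat >> h.py <<'E'
def wb():
    c=cam('wrist'); s=c['s']; R=np.array(s['orientation']); return c,s,R
E
python3 - <<'E'
from h import *
c,s,R=wb(); g=c['img'].astype(int).sum(2); W=cloud(c)
hub=ray(c,361/1.3,258/1.3,117); print(hub)
e=[ray(c,361/1.3,v/1.3,105) for v in(175,335)]; print(e,(e[0]+e[1])/2)
m=np.hypot(W[...,0]-476,W[...,1]-117)<18
h,b=np.histogram(W[...,2][m],bins=range(60,130,4)); print(list(zip(b,h)))
mm=m&(W[...,2]>112); print('hub top mean',W[mm].mean(0))
print('shift tool mm',R.T@(W[mm].mean(0)-np.array(s['eef_pos'])))
E
```

```text
[475.77588039 120.99524638 117.        ]
[array([458.96317851, 164.44839995, 105.        ]), array([495.06718278,  71.31134639, 105.        ])] [477.01518064 117.87987317 105.        ]
[(np.int64(60), np.int64(50)), (np.int64(64), np.int64(36)), (np.int64(68), np.int64(19)), (np.int64(72), np.int64(363)), (np.int64(76), np.int64(7)), (np.int64(80), np.int64(4)), (np.int64(84), np.int64(0)), (np.int64(88), np.int64(0)), (np.int64(92), np.int64(5)), (np.int64(96), np.int64(15)), (np.int64(100), np.int64(29)), (np.int64(104), np.int64(165)), (np.int64(108), np.int64(381)), (np.int64(112), np.int64(325)), (np.int64(116), np.int64(0)), (np.int64(120), np.int64(0)), (np.int64(124), np.int64(0))]
hub top mean [472.4320426  126.85403599 305.4037335 ]
shift tool mm [ 9.79759969e+00  2.28072614e-02 -7.42298114e+01]
```

```bash
python3 -m inch '[[110,[0,0.05,4.6],0],[110,[0,0,4.6],0],[110,[0,0,2.4],0],[110,[0,0,2.4],0],[110,[0,0,0],0],[190,[0,0,0],0],[255,[0,0,0],0],[255,[0,0,0],0],[255,[0,0,0],0],[255,[0,0,0],0]]'
```

```text
time: 3.75
eef_pos: [476.5, 117.8, 92.5]
orientation: [[-0.359, 0.933, -0.0], [0.933, 0.359, 0.001], [0.001, 0.0, -1.0]]
force: [-3.7, -2.5, 6.5]
width: 22.1
grip_force: 58.6
```

```bash
python3 -m inch '[[255,[0,0,0],0.15],[255,[0,0,0],0.15],[255,[0,0,0],0.15],[255,[0,0,0],0.15],[255,[0,0,0],0.15],[255,[0,0,0],0.15],[255,[0,0,0],0.15],[255,[0,0,0],0.15],[255,[0,0,0],0],[255,[0,0,0],0],[255,[0,0,0],0],[255,[0,0,0],0]]'
python3 - <<'E'
from h import *
c,s,R=wb();save(c,'w2.png');t=cam('top');save(t,'t2.png',(225,165,385,285),3)
s=cv2.imread('pics/w2.png');t=cv2.imread('pics/t2.png')
o=np.zeros((420,560+240,3),np.uint8);o[:,:560]=s;o[:180,560:]=cv2.resize(t,(240,180));cv2.imwrite('pics/m2.png',o)
E
```

```text
time: 5.25
eef_pos: [476.8, 117.6, 93.7]
orientation: [[0.74, 0.673, -0.001], [0.673, -0.74, 0.002], [0.001, -0.002, -1.0]]
force: [-7.3, -2.5, 17.9]
width: 21.9
grip_force: 59.7
```

View pics/m2.png

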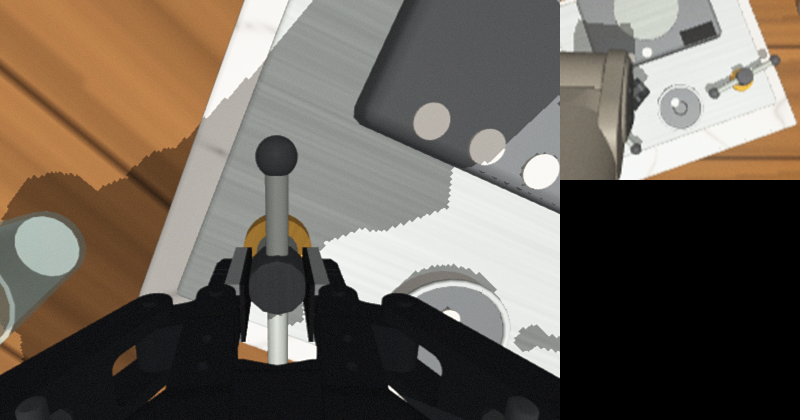

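```bash
cat >> h.py <<'E'
TH=np.arctan2(66.1,186.6); PX=np.array([np.cos(TH),np.sin(TH)]); PY=np.array([-np.sin(TH),np.cos(TH)])
def bub():
    c=cam('top'); g=cv2.cvtColor(c['img'],cv2.COLOR_RGB2GRAY).astype(float); v,u=np.mgrid[:420,:560]
    f=np.hypot(u-305,v-236.8)<12; med=np.median(g[f])
    w=np.where(f&(g>med+15),g-med,0); bu,bv=(w*u).sum()/w.sum(),(w*v).sum()/w.sum()
    d=np.where(f&(g<med-15),med-g,0); ru,rv=(d*u).sum()/d.sum(),(d*v).sum()/d.sum()
    r=ray(c,305,236.8,79)[:2]; e=ray(c,bu,bv,79)[:2]-r
    o=np.array([e@PX,e@PY]); S=np.array([[-4.1,-4.1],[6.9,-6.9]])
    print('t',round(c['s']['time'],2),'med',med,'area',(w>0).sum(),'b',bu.round(2),bv.round(2),'dark centre',ru.round(2),rv.round(2),(d>0).sum(),'plate off',o.round(2),'need cw L,R',np.linalg.solve(S,-o).round(2)); return c
E
python3 -c "
from h import *
bub();print(manip.sense()['joint_positions'])"
```

```text
t 5.35 med 171.0 area 32 b 301.25 232.8 dark centre 305.63 237.27 37 plate off [11.04  4.76] need cw L,R [1.   1.69]
[-57.70283564  22.10631484  47.28519116 118.48283094 -21.93457878
  48.27552136 -45.33610711]
```

```bash
python3 -m inch '[[255,[0,0,-0.1],0.14],[255,[0,0,-0.03],0.14],[255,[0,0,-0.03],0.14],[255,[0,0,-0.03],0.14],[255,[0,0,-0.03],0.14],[255,[0,0,-0.03],0.14],[255,[0,0,-0.03],0.14],[255,[0,0,0],0],[255,[0,0,0],0],[255,[0,0,0],0],[255,[0,0,0],0]]'
python3 -c "
from h import *
bub();print(manip.sense()['joint_positions'])"
```

```text
time: 6.78
eef_pos: [477.4, 117.4, 95.9]
orientation: [[0.971, -0.24, 0.001], [-0.24, -0.971, 0.002], [0.001, -0.002, -1.0]]
force: [-4.2, -3.3, 11.2]
width: 21.4
grip_force: 58.9
t 6.78 med 169.0 area 29 b 299.23 235.69 dark centre 305.81 236.15 40 plate off [ 6.53 11.1 ] need cw L,R [-0.01  1.6 ]
[-67.45358694  28.55754802  61.83175534 118.55805374 -32.55301467
  51.77303742 -91.2116136 ]
```

```bash
python3 -m inch '[[110,[0,0,0],0],[110,[0,0,0],0],[110,[0,0,-4],0],[110,[0,0,-4],0],[110,[0,0,-4],0],[110,[2.7,4.18,0],0],[110,[2.7,4.18,0],0],[110,[2.7,4.18,0],0],[110,[2.7,4.18,0],0]]' && python3 -m inch '[[110,[0,0,0],-0.165],[110,[0,0,0],-0.165],[110,[0,0,0],-0.165],[110,[0,0,0],-0.165],[110,[0,0,0],-0.165],[110,[0,0,0],-0.165],[110,[0,0,0],-0.165],[110,[0,0,0],-0.165],[110,[0,0,0],-0.165],[110,[0,0,0],-0.165],[110,[0,0,0],-0.165],[110,[0,0,0],-0.165],[110,[0,0,0],-0.165],[110,[0,0,0],-0.165],[110,[0,0,0],0],[110,[0,0,0],0]]'
python3 - <<'E'
from h import *
c,s,R=wb();save(c,'w3.png',scale=1.2);print(s['joint_positions'])
print(R.T@(np.array([542,-70.5,92])-s['eef_pos']))
E
```

```text
time: 7.95
eef_pos: [542.1, -71.0, 214.1]
orientation: [[0.971, -0.238, 0.001], [-0.238, -0.971, 0.001], [0.001, -0.001, -1.0]]
force: [0.4, 1.3, 0.6]
width: 48.7
grip_force: 0.0
time: 9.95
eef_pos: [541.4, -70.2, 214.1]
orientation: [[-0.475, 0.88, 0.0], [0.88, 0.475, 0.0], [0.0, 0.0, -1.0]]
force: [0.5, 0.7, -0.1]
width: 48.5
grip_force: 0.0
[-26.76320295  15.35298645  35.68829362 104.36230119  -9.95503849
  63.40939597  40.79082881]
[ -0.51926105   0.40515598 122.05579528]
```

View pics/w3.png

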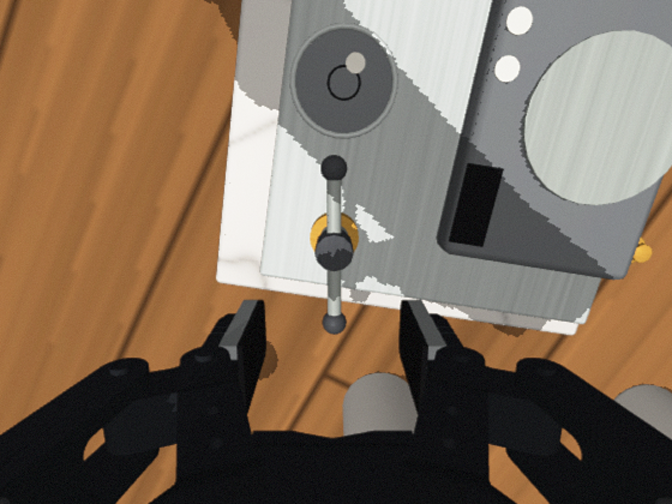

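The bar lies along tool x, between the fingers, with the hub at (334,250). I'll go down, grip it and turn.

```bash
python3 -m inch '[[110,[-0.05,0.04,4.6],0],[110,[0,0,4.6],0],[110,[0,0,2.9],0],[110,[0,0,0],0],[190,[0,0,0],0],[255,[0,0,0],0],[255,[0,0,0],0],[255,[0,0,0],0],[255,[0,0,0],0]]' && python3 -m inch '[[255,[0,0,0],0.16],[255,[0,0,0],0.16],[255,[0,0,0],0.16],[255,[0,0,-0.03],0.16],[255,[0,0,-0.03],0.16],[255,[0,0,-0.03],0.16],[255,[0,0,-0.03],0.16],[255,[0,0,-0.03],0.16],[255,[0,0,-0.03],0.16],[255,[0,0,-0.03],0.16],[255,[0,0,0],0],[255,[0,0,0],0],[255,[0,0,0],0],[255,[0,0,0],0]]'
python3 -c "
from h import *
c=bub();save(c,'t4.png',(245,190,365,280),6);print(manip.sense()['joint_positions'])"
```

```text
time: 11.12
eef_pos: [542.9, -71.0, 94.7]
orientation: [[-0.476, 0.879, 0.003], [0.879, 0.476, 0.0], [-0.001, 0.002, -1.0]]
force: [-2.8, -0.0, 7.2]
width: 21.5
grip_force: 58.8
time: 12.88
eef_pos: [544.7, -70.4, 97.3]
orientation: [[0.892, 0.451, 0.006], [0.451, -0.892, 0.001], [0.005, 0.002, -1.0]]
force: [1.7, -0.3, 6.8]
width: 21.8
grip_force: 59.2
t 12.88 med 100.0 area 166 b 303.07 236.8 dark centre 308.88 239.21 118 plate off [1.42 4.  ] need cw L,R [-0.12  0.46]
[-38.75404843  31.66717976  55.19057893 111.09149513 -32.38801148
  53.88251275 -30.81582794]
```

View pics/t4.png

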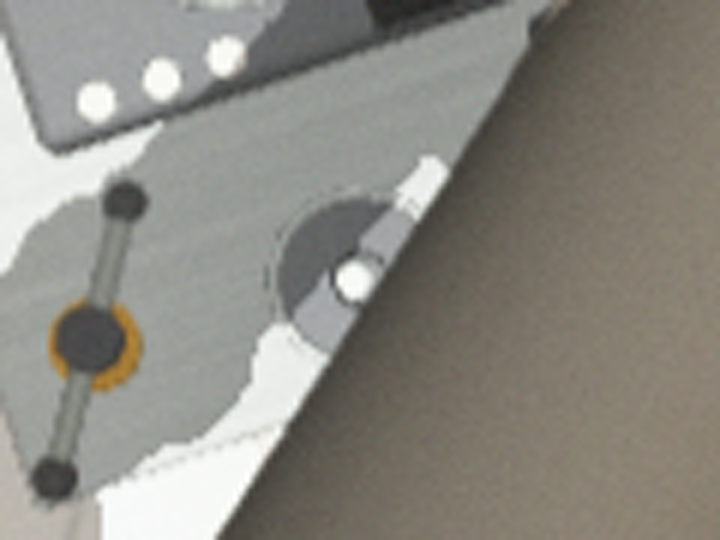

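Bubble is at (353,281) and the ring centre at about (360,281), so about 2.5 mm remains, toward +y. The right screw needs about 0.28 rad more.

```bash
python3 -m inch '[[255,[0,0,-0.03],0.14],[255,[0,0,-0.03],0.14],[255,[0,0,0],0],[255,[0,0,0],0],[255,[0,0,0],0],[110,[0,0,0],0],[110,[0,0,0],0],[110,[0,0,-5],0],[110,[0,0,-5],0],[110,[-3,0,-5],0],[110,[-5,0,0],0],[110,[-5,0,0],0],[110,[-5,0,0],0],[110,[0,0,0],0],[110,[0,0,0],0],[110,[0,0,0],0],[110,[0,0,0],0]]'
python3 -c "
from h import *
c=bub();save(c,'t5.png',(265,206,345,266),9)"
```

```text
time: 15.05
eef_pos: [389.1, -94.4, 241.1]
orientation: [[0.982, 0.182, -0.042], [0.183, -0.983, 0.013], [-0.039, -0.02, -0.999]]
force: [-0.2, 0.4, -0.5]
width: 48.6
grip_force: 0.0
t 15.05 med 168.0 area 31 b 304.6 236.73 dark centre 304.87 235.96 42 plate off [0.43 0.77] need cw L,R [-0.    0.11]
```

View pics/t5.png

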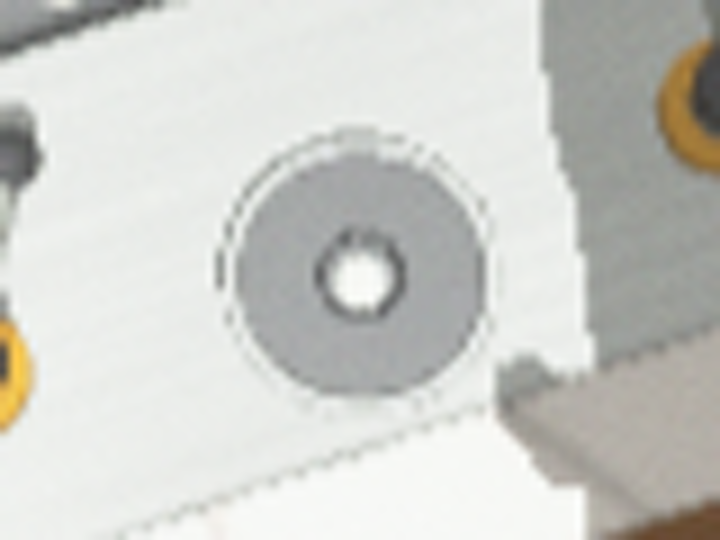

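The bubble (359,278) sits inside the ring (centre about (360,274)), within about 1 mm. The arm is clear, so I'm handing in.

```bash
python3 -c "
from station import manip
print(manip.close_job())"
```

```text
the job is handed in; nothing more can be done
None
```

The balance is level: the last top view put the bubble about 1 mm from the ring's centre (limit 3 mm). I gripped each bar at its hub and turned it with the wrist instead of pushing it round. I saw no contact with the pan or the bystanders, but did not re-measure the bystanders before handing in at about 15 s; no verdict came back.

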